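Draw the round glass mould shut

ROBOT

A 6-joint arm with a two-finger parallel gripper is mounted at the origin on the work surface. World frame = base frame: x ahead of the robot, y to its left, z up, the work surface at z = 0. Lengths are in m, angles in rad, forces in N, time in s.
With the tool pointing down it reaches from about 0.3 to 0.95 m from the base axis. Payload 3.1 kg.
Tool frame: the origin (TCP) lies on the centre line of the jaws, within the pads' length; the fingertips stand 11 mm ahead of it and the grasp point (between the pads) lies 8 mm behind it; z points along the fingers, y is the line along which they close (so a half turn about z gives the same grasp; the last joint's range is limited). The gripper opens to 85 mm and grips with 20 to 120 N. Pads are 22 mm wide; open, the fingers measure 114 mm over their backs; the gripper's body (76 mm by 85 mm) begins 54 mm behind the grasp point. The pads swing forward as they close: fully open they stand 13 mm farther back than shut.
Start: joints at [-1.395, 0.308, 1.634, -0, 1.2, -0.07], TCP at [0.152, -0.606, 0.242] pointing down, gripper open.
Joint ranges: [-3.06, 3.06], [-0.79, 1.96], [0.05, 2.63], [-1.19, 4.34], [0.05, 2.64], [-2.94, 2.94]. Speed limits (rad/s): [2.79, 2.79, 3.14, 3.14, 3.14, 3.14].

INTERFACE

Orientations are given as a rotation vector (axis times angle).
In Python, from bench import manip, grab_frame, ticket gives the robot as it stands.
- The arm moves only by the tool nudge_tcp, called in YAML: its name, and indented under it one key for each argument. Schema: {"type":"object","properties":{"plan":{"type":"array","items":{"type":"number"},"minItems":7,"maxItems":70},"grip_force":{"type":"number"},"only":{"type":"string"},"quiet":{"type":"boolean"},"lines":{"type":"string"}},"required":["plan"],"additionalProperties":false}. plan is one flat list of numbers that holds 1 to 10 rows one after another, with no inner brackets; each row has 7 numbers: a rotation vector rx, ry, rz in a scale on which 1.0 is 2 rad, then dx, dy, dz in parts of the range, where 1.0 means 0.6 m, then the finger opening in m; each row is the pose to reach, as a shift and turn from the pose commanded when the call began, along the tool's axes at that moment; what a row does not reach only later rows make up. A row lasts 1/8 s, in which the tool goes at most 0.0625 m and 0.188 rad, less where a joint would pass 70% of its speed; a pose out of reach is approached as far as the arm can. The fingers move at their own pace and stop on an object; grip_force is the grip in N (left out, the last holds). Time passes only in rows, so rows that do not move let the fingers close. The tool returns the time, the measured TCP pose, the force, the opening and the grip force at its end. only (a regular expression) keeps the lines of the reply that match it, lines (a string "A,B") keeps lines A to B, and quiet returns only ok. Shift and turn numbers lie between -1 and 1, and a call with a number outside is refused. Input that does not fit is refused with a message, and nothing moves.
- manip.get_obs(): the state, without advancing time (a new reading comes with each control period).
- grab_frame(name): name is "scene" or "top" or "wrist"; returns a dict with "img" (384x512x3 uint8, red, green, blue), "z_map" (384x512 float32, m along the optical axis (not along the pixel's ray), 0 where there is no reading), "intrinsics" (3x3 intrinsics, pixels), "cam_to_world" (4x4, takes a point from camera to world coordinates); the wrist camera has in their place "T_tool_cam" (4x4, takes a point from camera to tool coordinates, whose origin is the TCP and whose axes are the flange's). Camera axes: x right, y down, z forward; pixel columns grow to the right and rows downward; lengths in m; the calibration is good to about 2 mm. The wrist camera is an equidistant fisheye: a pixel r from the principal point sees the ray r / f radians off the axis. A picture is of the moment at which its call begins: read the wrist's pose just before it.
- ticket.job_done(): hands the job in; it is judged then, once.
The state is a dict: "t": time; "q": joint angles; "joint_vel": joint speeds; "joint_torque": joint torques, N m; "tcp_pos": TCP position; "orientation": TCP orientation; "force": force on the tool from outside, world axes, zero at the start; "moment": the same for the moment, N m; "gripper_width": finger opening in m; "grasp_force": force on a finger pad.
Only numpy, scipy, OpenCV 4.12 (cv2) and the standard library are available. Lean on these libraries where they do the work, as an engineer would, in place of code of your own. Each camera call takes 0.05 s, during which the arm holds its last target. There are 200 camera calls.

TASK

Two split wooden glass moulds stand open on the bench. Turn the cam handle of the mould with the round cavity clockwise (seen from above) about a quarter turn, as far as it goes, so that its two halves are drawn tight together, and let go. Leave the mould with the square cavity as it is.

Things in the scene. Friction and masses are not known exactly. Their poses are not given: they have to be found in the camera images.
- round_grip (a point): Grip point on the cam handle of the ROUND-cavity mould: an upright iron bar 14 mm thick, 34 tall, reaching 73 mm from its pivot one way and 19 the other, over a 42 mm steel disc. The point lies on the pivot axis, mid-thickness, 12 mm below the bar's top and 44 mm above the mould's top; nothing else stands over 15 mm above that top. Axes turn with the bar: z up, +y to its long end, x across it.
- round_cam (a joint): Angle of that cam, rad: 0 fully open (bar parallel to the parting line between the halves), 1.571 fully closed at a stop (bar across the parting line, over the sliding half). Grows clockwise seen from above; starts at 0 to 0.3. Steady friction of about 0.2 N m; it stays where it is left. Grip the bar on its axis and turn, or push its long end.
- round_gap (a joint): How far the round mould's sliding half is drawn in, m: 0 = 15 mm gap, 0.015 = faces touch; follows the cam in proportion and can't be pushed in by hand (over 25 N). Mould: beech block 170 mm long, top 100 mm above the bench, two halves 65 mm deep, on a fixed 200 x 190 x 20 mm board; round cavity 72 mm wide with a dark iron liner; cam on top of the fixed half beside the cavity.
- square_tip (a point): Point on the cam handle of the OTHER mould, with the SQUARE cavity (52 mm wide), otherwise of the same size and build: 70 mm from its pivot near the bar's long end, 144 mm above the bench. Axes as for round_grip. That cam starts at 0 to 0.9 rad (open to over half-way) and must be left so.

How it is judged:
By the outcome, as a careful person would: the job done as asked, in the order asked, and still so for the second after the job is handed in, with the robot touching nothing.
It also fails if it takes over 29 s, if anything falls off the work surface, if the arm or the gripper's body presses on something with over 40 N, if the wrist force passes 120 N, or if a joint passes its speed limit or range.

## Working session

There is one attempt and no reset: what is moved stays moved. The work goes in short steps, Python scripts to look and compute and a tool call to move; the robot and the scene stay as the last step left them, time stands still between calls to the robot, and variables do not carry over. Pictures are saved under pics/ and viewed, at most 10 in all, crops included, and the job is handed in when it is done.

```bash
mkdir -p pics
```

Run:
```python
from bench import manip, grab_frame
import cv2, numpy as np
o=manip.get_obs(); print(o['t'],o['tcp_pos'],o['orientation'],o['gripper_width'])
for n in("scene","top"):
    f=grab_frame(n); np.savez(n+'.npz',**f)
    cv2.imwrite(f'pics/{n}.png',f['img'][:,:,::-1]); print(f['intrinsics'],f['cam_to_world'])
```

```text
0.0 [ 0.15191088 -0.60543246  0.24106537] [-3.11561639e+00 -3.84849307e-01  2.04911097e-04] 0.08558864300996484
[[462.61748156   0.         258.77022623]
 [  0.         462.61748156 196.24501924]
 [  0.           0.           1.        ]] [[ 0.18110564  0.84298016 -0.5065424   0.98291417]
 [ 0.98346284 -0.15589568  0.09218123 -0.0079328 ]
 [-0.00126083 -0.51486017 -0.85727325  0.87733891]
 [ 0.          0.          0.          1.        ]]
[[415.43905947   0.         258.80893799]
 [  0.         415.43905947 184.90080334]
 [  0.           0.           1.        ]] [[-0.02609736 -0.98366358  0.17811481  0.33840728]
 [-0.9993799   0.02145949 -0.02791603  0.07978021]
 [ 0.02363773 -0.1787329  -0.98361365  1.137035  ]
 [ 0.          0.          0.          1.        ]]
```

View pics/top.png

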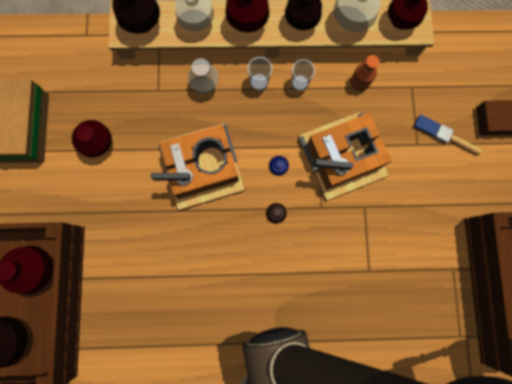

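View pics/scene.png

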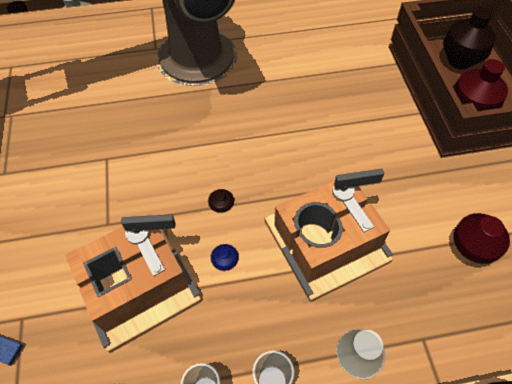

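The round mould is at about (203,165) in the top view and (328,235) in the scene view. The square one is at (345,155) and (130,275). I'll enlarge the round one's handle.

Run:
```python
import cv2, numpy as np
t=np.load('top.npz')['img'][110:220,140:255];s=np.load('scene.npz')['img'][150:305,255:400]
a=cv2.resize(t,None,fx=3.4,fy=3.4,interpolation=cv2.INTER_CUBIC);b=cv2.resize(s,None,fx=2.75,fy=2.75,interpolation=cv2.INTER_CUBIC)
h=max(a.shape[0],b.shape[0]);p=lambda i:np.pad(i,((0,h-i.shape[0]),(0,0),(0,0)))
m=np.hstack([p(a),p(b)]);print(a.shape,b.shape,m.shape);cv2.imwrite('pics/crop.png',m[:,:,::-1])
```

```text
(374, 391, 3) (426, 399, 3) (426, 790, 3)
```

View pics/crop.png

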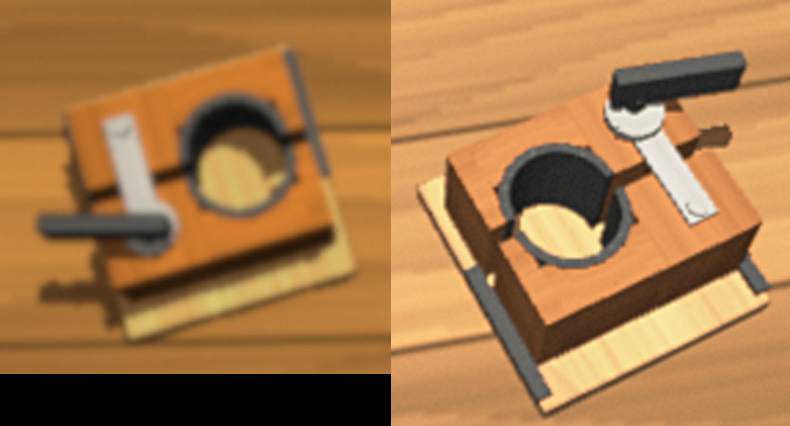

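The left half (top view) shows the bar lying nearly level, long end to the left: (40,222) to (168,222) in the crop. The right half (scene view) shows the top face from the short end (615,78) to the long end (741,59). I'll triangulate those ends and check them against the depth points of the bar.

Run:
```python
import cv2, numpy as np
F={n:np.load(n+'.npz') for n in('top','scene')}
def pc(n):
    f=F[n];K=f['intrinsics'];T=f['cam_to_world'];v,u=np.mgrid[:384,:512];z=f['z_map']
    c=np.stack([(u-K[0,2])/K[0,0]*z,(v-K[1,2])/K[1,1]*z,z],-1);return c@T[:3,:3].T+T[:3,3]
def ray(n,p):
    f=F[n];K=f['intrinsics'];T=f['cam_to_world'];d=T[:3,:3]@np.array([(p[0]-K[0,2])/K[0,0],(p[1]-K[1,2])/K[1,1],1]);return T[:3,3],d/np.linalg.norm(d)
def tri(a,b):
    A=0;B=0;R=[ray('top',a),ray('scene',b)]
    for o,d in R:
        P=np.eye(3)-np.outer(d,d);A=A+P;B=B+P@o
    x=np.linalg.solve(A,B);return x,[np.linalg.norm((np.eye(3)-np.outer(d,d))@(x-o)) for o,d in R]
ct=lambda x,y:(140+x/3.4,110+y/3.4)
cs=lambda x,y:(255+(x-391)/2.75,150+y/2.75)
print('long',tri(ct(39,219),cs(741,59)));print('short',tri(ct(166,220),cs(615,78)))
for n,(r0,r1,c0,c1) in dict(top=(110,220,140,255),scene=(150,305,255,400)).items():
    P=pc(n)[r0:r1,c0:c1].reshape(-1,3);
    h=P[(P[:,2]>.143)&(P[:,2]<.19)]
    ztop=np.percentile(h[:,2],90);q=h[h[:,2]>ztop-.008][:,:2].astype(np.float32)
    print(n,len(h),'ztop',ztop,'rect',cv2.minAreaRect(q),cv2.boxPoints(cv2.minAreaRect(q)).round(4).tolist())
    b=P[(P[:,2]>.09)&(P[:,2]<.108)][:,:2].astype(np.float32);r=cv2.minAreaRect(b);print(' block',r, np.median(P[(P[:,2]>.09)&(P[:,2]<.108),2]))
```

```text
long (array([0.54662888, 0.30748171, 0.15785638]), [np.float64(0.0006492900177229033), np.float64(0.0006492900177230156)])
short (array([0.54461755, 0.21920904, 0.15565992]), [np.float64(0.0002269979963631188), np.float64(0.00022699799636303707)])
top 264 ztop 0.1590197203729077 rect ((0.545743465423584, 0.2668907046318054), (0.015081017278134823, 0.09126035124063492), 0.2539922893047333) [[0.5379999876022339, 0.3125], [0.5383999943733215, 0.22120000422000885], [0.5534999966621399, 0.22130000591278076], [0.5530999898910522, 0.3125999867916107]]
 block ((0.5994986891746521, 0.20472432672977448), (0.14431293308734894, 0.16983360052108765), 15.829764366149902) 0.10129994791872521
scene 457 ztop 0.15759697763967612 rect ((0.5443651080131531, 0.26360204815864563), (0.09116436541080475, 0.015253834426403046), 89.55403137207031) [[0.5364000201225281, 0.21809999644756317], [0.5515999794006348, 0.21799999475479126], [0.552299976348877, 0.3091000020503998], [0.5371000170707703, 0.3091999888420105]]
 block ((0.5965440273284912, 0.2031322419643402), (0.14469195902347565, 0.172865092754364), 15.81958293914795) 0.10059549139789548
```

Units first: shifts go in shares of 0.6 m and turns go in shares of 2 rad. So -0.46 m / 0.6 = -0.7667, 0.38 m / 0.6 = 0.6333, -0.13 rad / 2 = -0.065.

nudge_tcp:
  plan: [0, 0, -0.065, 0.0633, -0.0767, 0, 0.085, 0, 0, -0.13, 0.1267, -0.1533, 0, 0.085, 0, 0, -0.195, 0.19, -0.23, 0, 0.085, 0, 0, -0.26, 0.2533, -0.3067, 0, 0.085, 0, 0, -0.325, 0.3167, -0.3833, 0, 0.085, 0, 0, -0.39, 0.38, -0.46, 0, 0.085, 0, 0, -0.455, 0.4433, -0.5367, 0, 0.085, 0, 0, -0.52, 0.5067, -0.6133, 0, 0.085, 0, 0, -0.585, 0.57, -0.69, 0, 0.085, 0, 0, -0.66, 0.6333, -0.7667, 0, 0.085]
  grip_force: 80

```text
t: 1.35
tcp_pos: [0.409, -0.0657, 0.2423]
orientation: [2.221, 2.221, 0.0]
force: [0.9, -0.3, 0.2]
gripper_width: 0.0849
grasp_force: 0.0
```

Create delta.py:
```python
import sys,numpy as np
from bench import manip
from scipy.spatial.transform import Rotation as R
o=manip.get_obs();r=R.from_rotvec(o['orientation']);M=r.as_matrix()
print('t',o['t'],'pos',np.round(o['tcp_pos'],4),'yaw',np.degrees(np.arctan2(M[1,0],M[0,0])).round(2),'q',np.round(o['q'],3),'F',np.round(o['force'],1),'w',o['gripper_width'])
g=np.array([float(a) for a in sys.argv[1:4]]);yaw=float(sys.argv[4])
T=np.array([[np.cos(yaw),np.sin(yaw),0],[np.sin(yaw),-np.cos(yaw),0],[0,0,-1]])
print('shift',(M.T@(g-o['tcp_pos'])).round(4),'rot',(r.inv()*R.from_matrix(T)).as_rotvec().round(4))
```

```bash
python3 delta.py .545 .238 .2 1.571
```

```text
t 1.35 pos [ 0.409  -0.0657  0.2423] yaw 89.99 q [-0.264 -0.116  2.099 -0.     1.158 -0.264] F [ 0.9 -0.3  0.2] w 0.08493517688514676
shift [0.3037 0.1359 0.0422] rot [ 0.0005  0.0003 -0.0004]
```

In the tool's units: 0.304 m / 0.6 = 0.5067, 0.255 m / 0.6 = 0.425.

nudge_tcp:
  plan: [0, 0, 0, 0.085, 0.0383, 0.0117, 0.085, 0, 0, 0, 0.17, 0.0767, 0.0233, 0.085, 0, 0, 0, 0.255, 0.115, 0.035, 0.085, 0, 0, 0, 0.34, 0.1533, 0.0467, 0.085, 0, 0, 0, 0.425, 0.1917, 0.0583, 0.085, 0, 0, 0, 0.5067, 0.2267, 0.07, 0.085, 0, 0, 0, 0.5067, 0.2267, 0.07, 0.085]

```text
t: 2.22
tcp_pos: [0.5463, 0.2387, 0.1988]
orientation: [-2.222, -2.219, 0.001]
force: [-0.8, -0.3, -0.9]
gripper_width: 0.085
grasp_force: 0.0
```

```bash
python3 delta.py .545 .238 .136 1.571
```

Run:
```python
from bench import grab_frame,manip
import cv2,numpy as np
o=manip.get_obs();f=grab_frame('wrist');np.savez('w1.npz',pos=o['tcp_pos'],rv=o['orientation'],**f);cv2.imwrite('pics/w1.png',f['img'][:,:,::-1])
print(f['intrinsics'],f['T_tool_cam'])
```

```text
t 2.225 pos [0.5463 0.2387 0.1988] yaw 89.94 q [3.380e-01 2.980e-01 1.740e+00 1.000e-03 1.104e+00 3.390e-01] F [-0.8 -0.3 -0.9] w 0.08496754596617885
shift [-0.0007 -0.0013  0.0628] rot [-0.0014 -0.0002 -0.0013]
[[297.31863964   0.         253.9469413 ]
 [  0.         297.31863964 191.99417533]
 [  0.           0.           1.        ]] [[-8.94371883e-04 -9.65189539e-01 -2.61549908e-01  6.66954580e-02]
 [ 9.99999599e-01 -8.74064657e-04 -1.93972392e-04 -3.63244693e-04]
 [-4.13914072e-05 -2.61549977e-01  9.65189934e-01 -1.30843971e-01]
 [ 0.00000000e+00  0.00000000e+00  0.00000000e+00  1.00000000e+00]]
```

View pics/w1.png

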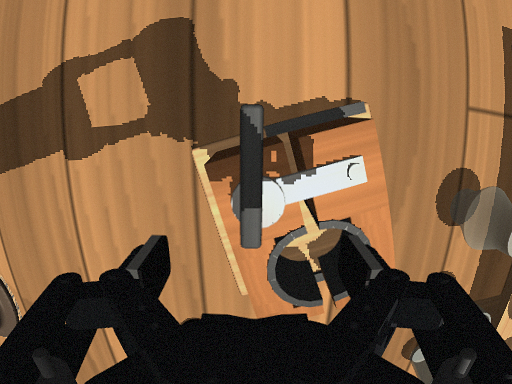

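The wrist view shows the bar upright in the image, from (251,104) to (252,247), with the disc at (257,203). The jaws straddle it. I'll work out the pivot from this view.

Run:
```python
import numpy as np,cv2
from scipy.spatial.transform import Rotation as R
f=np.load('w1.npz');K=f['intrinsics'];T=f['T_tool_cam'];M=R.from_rotvec(f['rv']).as_matrix()
v,u=np.mgrid[:384,:512];a=(u-K[0,2])/K[0,0];b=(v-K[1,2])/K[1,1];r=np.hypot(a,b)+1e-9
d=np.stack([a/r*np.tan(r),b/r*np.tan(r),np.ones_like(r)],-1)
P=(d*f['z_map'][...,None])@T[:3,:3].T+T[:3,3];P=P@M.T+f['pos']
Q=P[90:265,215:300].reshape(-1,3);h=Q[(Q[:,2]>.143)&(Q[:,2]<.19)];print(len(h),np.median(h[:,2]))
h=h[h[:,2]>np.median(h[:,2])-.006];print(cv2.minAreaRect(h[:,:2].astype(np.float32)))
def at(p,z):
    o=M@T[:3,3]+f['pos'];e=M@T[:3,:3]@d[p[1],p[0]];return (o+e*(z-o[2])/e[2]).round(4)
for p in((251,104),(252,237),(252,247)):print(p,at(p,.156))
```

```text
3208 0.15495170992194518
((0.5437707304954529, 0.2651859223842621), (0.09158247709274292, 0.014104652218520641), 89.22303771972656)
(251, 104) [0.5443 0.3108 0.156 ]
(252, 237) [0.5446 0.2287 0.156 ]
(252, 247) [0.5446 0.2216 0.156 ]
```

In the tool's units: 0.063 m / 0.6 = 0.105, 0.03 m / 0.6 = 0.05.

nudge_tcp:
  plan: [0, 0, 0, 0, -0.0033, 0.05, 0.085, 0, 0, 0, 0, -0.0033, 0.105, 0.085, 0, 0, 0, 0, -0.0033, 0.105, 0.085, 0, 0, 0, 0, -0.0033, 0.105, 0.012, 0, 0, 0, 0, -0.0033, 0.105, 0.012, 0, 0, 0, 0, -0.0033, 0.105, 0.012, 0, 0, 0, 0, -0.0033, 0.105, 0.012, 0, 0, 0, 0, -0.0033, 0.105, 0.012, 0, 0, 0, 0, -0.0033, 0.105, 0.012]
  grip_force: 80

```text
t: 3.4
tcp_pos: [0.5442, 0.2359, 0.1383]
orientation: [-2.227, -2.215, -0.0]
force: [-1.7, -0.7, 6.1]
gripper_width: 0.0135
grasp_force: 54.1
```

```bash
python3 delta.py .544 .2385 .136 0.276
```

```text
t 3.4 pos [0.5442 0.2359 0.1383] yaw 89.69 q [0.336 0.365 1.788 0.    0.989 0.341] F [-1.7 -0.7  6.1] w 0.013464158002086868
shift [ 0.0026 -0.0002  0.0023] rot [-2.0000e-04 -1.0000e-04  1.2895e+00]
```

In the tool's units: 1.29 rad / 2 = 0.645.

nudge_tcp:
  plan: [0, 0, 0.085, 0, 0, 0, 0.012, 0, 0, 0.17, 0, 0, 0, 0.012, 0, 0, 0.255, 0, 0, 0, 0.012, 0, 0, 0.34, 0, 0, 0, 0.012, 0, 0, 0.425, 0, 0, 0, 0.012, 0, 0, 0.51, 0, 0, 0, 0.012, 0, 0, 0.595, 0, 0, 0, 0.012, 0, 0, 0.645, 0, 0, 0, 0.012, 0, 0, 0.645, 0, 0, 0, 0.012]

```text
t: 4.53
tcp_pos: [0.5426, 0.237, 0.1383]
orientation: [-3.11, -0.432, 0.005]
force: [-6.5, 2.7, 7.9]
gripper_width: 0.0136
grasp_force: 54.5
```

```bash
python3 delta.py .544 .2385 .136 0.276
python3 -c "
from bench import manip;print(manip.get_obs()['moment'])"
```

```text
t 4.525 pos [0.5426 0.237  0.1383] yaw 15.83 q [0.337 0.364 1.789 0.003 0.991 1.63 ] F [-6.5  2.7  7.9] w 0.013566935571256107
shift [ 0.0017 -0.001   0.0023] rot [-0.0021  0.0026  0.0002]
[0.29980361 0.79483653 0.10426515]
```

In the tool's units: 0.05 rad / 2 = 0.025.

nudge_tcp:
  plan: [0, 0, 0.025, 0, 0, 0, 0.012, 0, 0, 0.025, 0, 0, 0, 0.012]

```text
t: 4.78
tcp_pos: [0.5427, 0.237, 0.1383]
orientation: [-3.12, -0.365, 0.004]
force: [-5.8, 3.2, 7.5]
gripper_width: 0.0131
grasp_force: 67.1
```

```bash
python3 delta.py .544 .2385 .136 0.276
python3 -c "
from bench import manip;print(manip.get_obs()['moment'])"
```

```text
t 4.775 pos [0.5427 0.237  0.1383] yaw 13.36 q [3.380e-01 3.640e-01 1.789e+00 1.000e-03 9.910e-01 1.675e+00] F [-5.8  3.2  7.5] w 0.013093790911897439
shift [ 0.0016 -0.0011  0.0023] rot [-0.0006  0.0024 -0.0429]
[0.45047822 0.94040176 1.71997311]
```

nudge_tcp:
  plan: [0, 0, 0.025, 0, 0, 0, 0.012, 0, 0, 0.025, 0, 0, 0, 0.012]

```text
t: 5.03
tcp_pos: [0.5421, 0.2369, 0.1384]
orientation: [3.128, 0.288, -0.006]
force: [-7.7, 3.5, 8.8]
gripper_width: 0.0133
grasp_force: 95.6
```

```bash
python3 delta.py .544 .2385 .136 0.276
python3 -c "
from bench import manip;print(manip.get_obs()['moment'])"
```

```text
t 5.025 pos [0.5421 0.2369 0.1384] yaw 10.53 q [3.380e-01 3.640e-01 1.789e+00 1.000e-03 9.930e-01 1.725e+00] F [-7.7  3.5  8.8] w 0.013295509894925697
shift [ 0.0022 -0.0013  0.0024] rot [-0.0002  0.0041 -0.0922]
[0.40077359 1.24981085 1.72596595]
```

In the tool's units: -0.14 m / 0.6 = -0.2333, -0.12 m / 0.6 = -0.2.

nudge_tcp:
  plan: [0, 0, 0, 0, 0, 0, 0.085, 0, 0, 0, 0, 0, 0, 0.085, 0, 0, 0, 0, 0, 0, 0.085, 0, 0, 0, 0, 0, 0, 0.085, 0, 0, 0, 0, 0, -0.05, 0.085, 0, 0, 0, 0, 0, -0.1333, 0.085, 0, 0, 0, 0, 0, -0.2, 0.085, 0, 0, 0, -0.0667, 0, -0.2333, 0.085, 0, 0, 0, -0.1333, 0, -0.2333, 0.085, 0, 0, 0, -0.1333, 0, -0.2333, 0.085]

```text
t: 6.28
tcp_pos: [0.4631, 0.2212, 0.2772]
orientation: [3.129, 0.276, -0.002]
force: [0.9, 0.3, 1.1]
gripper_width: 0.085
grasp_force: 0.0
```

Run:
```python
from bench import grab_frame
import cv2,numpy as np
f=grab_frame('scene');np.savez('s2.npz',**f);g=grab_frame('top');np.savez('t2.npz',**g)
cv2.imwrite('pics/s2.png',np.vstack([cv2.resize(f['img'][130:360,40:420],(800,484)),])[:,:,::-1])
for h in(g,f):
    K=h['intrinsics'];T=h['cam_to_world'];v,u=np.mgrid[:384,:512];z=h['z_map']
    P=np.stack([(u-K[0,2])/K[0,0]*z,(v-K[1,2])/K[1,1]*z,z],-1)@T[:3,:3].T+T[:3,3]
    P=P.reshape(-1,3);q=P[(abs(P[:,0]-.57)<.1)&(abs(P[:,1]-.25)<.1)&(P[:,2]>.147)&(P[:,2]<.165)]
    print(len(q),cv2.minAreaRect(q[:,:2].astype(np.float32)))
    b=P[(abs(P[:,0]-.6)<.13)&(abs(P[:,1]-.2)<.13)&(P[:,2]>.09)&(P[:,2]<.108)];print(cv2.minAreaRect(b[:,:2].astype(np.float32)))
```

```text
0 ((0.0, 0.0), (0.0, 0.0), 0.0)
((0.6012534499168396, 0.17515665292739868), (0.1318071335554123, 0.11201319098472595), 15.606701850891113)
399 ((0.5701475143432617, 0.24399836361408234), (0.0904017835855484, 0.015378890559077263), 16.296674728393555)
((0.5905540585517883, 0.20085611939430237), (0.13230939209461212, 0.17176207900047302), 15.636961936950684)
```

View pics/s2.png

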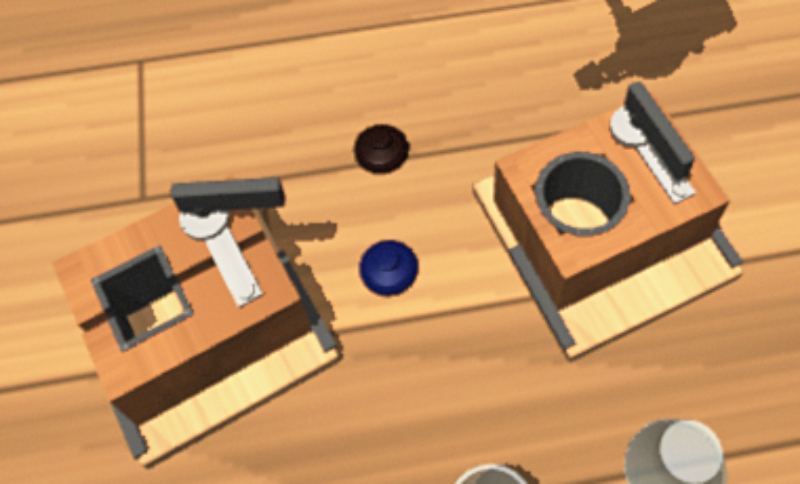

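The picture shows the round mould's bar at (660,130), lying square across the parting line, and the gap is gone. Measured depth is 132 mm, down from 145 mm. The square mould at (195,320) looks unchanged.

```bash
python3 -c "
from bench import ticket;print(ticket.job_done())"
```

```text
the job is handed in; nothing more can be done
None
```

The round-cavity mould's cam is turned clockwise to its stop, its halves are closed (132 mm measured depth, two 65 mm halves), and the handle is released; the square mould was left alone and the job was handed in at about 6.4 s.

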